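Hang the sample wheel on the sprung drying hook

TASK

Lift the washed sample wheel out of its cradle by the top of its rim and hang it on the drying stand's J-hook: push the rim in over the upturned tip against the two sprung rollers, just far enough to get behind the tip, lower it until the bar carries it, and let go, so that it hangs upright with its rim caught between tip and rollers. The hook's arm has been re-clamped by hand, so find it by feel; press gently, never driving the rollers towards the end of their travel nor forcing the wheel hard against the stand, and leave the other things on the bench where they are.

Things in the scene. Friction and masses are not known exactly. Their poses are not given: they have to be found in the camera images.
- wheel: Grey plastic sample wheel standing on edge in the cradle's slot. Flat rim with dark tube sockets, outer diameter 180 mm, inner 116, 10 mm thick; hub 32 mm across, 16 long; three 12 mm spokes: one straight down, two rising 30 degrees above level. 0.22 to 0.45 kg. Origin: hub centre, about 97 mm above the bench at the start. Local y: axle (level, through the 10 mm); local z: up.
- wheel_top (a point): Top of the wheel's rim, on its outer edge, 90 mm above the hub, mid-thickness; the rim's inner edge is 32 mm below it. Pinch the rim here from above across its 10 mm thickness, with only its upper 14 mm or so between the fingertips: the hook needs the lower part.
- cradle: White plastic cradle fixed to the bench: base 170 x 90 x 8 mm; the wheel stands in a slot along local x between walls 150 mm long whose tops are 58 mm above the bench, about 1 mm clear of each face. Origin: under the base's centre. Lifted straight up by 60 mm the wheel is clear.
- stand: Drying stand fixed to the bench: foot plate 150 x 190 x 12 mm, steel post 18 mm thick, 210 mm high. Origin: on the bench under the post; z up. From the post a level J-hook, 8 mm steel bar, points along local -y at local x = 0. A hung wheel's axle lies along local y, its rim's inner edge on the bar, its hub 58 mm below the bar's top. The wheel must never load the stand with over 25 N.
- hook_middle (a point): Point fixed to the stand, at local (0, -100, 215) mm: the middle of where the hook's end may be. The arm's clamp setting is NOT measured: the inner (post-side) face of the tip is up to 20 mm from this point along the stand's y, either way, and the bar's top up to 6 mm above or below it. The upturned tip is 8 mm thick and rises 10 mm above the bar's top.
- keeper (a joint): Travel (m) towards the post of the sprung keeper: two rubber rollers, 16 mm diameter, 52 mm either side of the bar, centred 5 mm above its top; joined by a cross-piece lower than 10 mm over the bar. 0 at rest: rollers 5 mm behind the tip's inner face. Spring: 1.4 N + 0.7 N per mm; stop at 0.016, never pass 0.013. A rim clears the tip from 0.005, best 0.0065 to 0.009; hung rim reads 0.005.
- reagent: Bystander: closed bottle 54 mm across, 75 mm high, loose. Origin under its centre.
- beaker: Bystander: open glass beaker 68 mm across, 85 mm high, loose. Origin under its centre.
- small_ring: Bystander: small grey plastic ring, 90 mm across and 10 mm high, lying flat, loose. Origin under its centre. Not the wheel to hang.
- jar: Bystander: closed jar 52 mm across, 70 mm high, loose. Origin under its centre.
- pen: Bystander: black pen 11 mm thick, 130 mm long, lying flat, loose. Origin under its middle.

How it is judged:
By the outcome, as a careful person would: the job done as asked, in the order asked, and still so for the second after the job is handed in, with the robot touching nothing.
It also fails if it takes over 43 s, if anything falls off the work surface, if the arm or the gripper's body presses on something with over 40 N, if the wrist force passes 120 N, or if a joint passes its speed limit or range.

ROBOT

A 7-joint arm with a two-finger parallel gripper is mounted at the origin on the work surface. World frame = base frame: x ahead of the robot, y to its left, z up, the work surface at z = 0. Lengths are in m, angles in rad, forces in N, time in s.
With the tool pointing down it reaches from about 0.425 to 0.925 m from the base axis. Payload 6.8 kg.
Tool frame: the origin (TCP) lies between the finger pads; the fingertips stand finger_overhang ahead of it and the grasp point (between the pads) lies 6 mm ahead of it (finger_overhang is the distance from the TCP to the fingertips, in m); z points along the fingers, y is the line along which they close (so a half turn about z gives the same grasp; the last joint's range is limited). The gripper opens to 85 mm and grips with 20 to 120 N. Pads are 22 mm wide; open, the fingers measure 114 mm over their backs; the gripper's body (76 mm by 85 mm) begins 54 mm behind the grasp point. The pads swing forward as they close: fully open they stand 13 mm farther back than shut.
Start: joints at [1.191, 0.477, 0.022, 1.555, -0.011, 1.109, -0.083], TCP at [0.181, -0.65, 0.256] pointing down, gripper open.
Joint ranges: [-2.96, 2.96], [-0.34, 2.1], [-1.41, 1.46], [0.24, 2.44], [-1.37, 4.51], [0.17, 1.92], [-2.96, 2.96]. Speed limits (rad/s): [2.39, 2.39, 3.14, 3.14, 3.14, 3.14, 3.14].

INTERFACE

Orientations are given as a unit quaternion [w, x, y, z].
In Python, from station import * gives the robot as it stands.
- The arm moves only by the tool drive_tool, never from a script. Its argument "increments" is a list of rows, each an object of numbers: "claw": the finger opening in m, from 0 to 0.0854; "dx", "dy", "dz": the shift along the tool's x, y, z in m; "wx", "wy", "wz": the turn, a rotation vector about the tool's x, y, z in degrees. A call has 1 to 20 rows; each row shifts and turns the commanded pose from where the row before left it, along the tool's axes as they then stand; what a row does not reach is not made up. A row lasts 1/8 s, in which the tool goes at most 62.5 mm and 10.7 degrees, less where a joint would pass 70% of its speed; a pose out of reach is approached as far as the arm can. A call with a gripper value outside its range is refused whole. The fingers move at their own pace and stop on an object; "newtons" is the grip in N (left out, the last holds). Time passes only in rows, so rows that do not move let the fingers close. It gives the time, the measured TCP pose, the force, the opening and the grip force at its end, in the units of the state.
- get_obs(): the state, without advancing time (a new reading comes with each control period).
- read_camera(name): name is "side" or "top"; returns (picture, depth): 420x560x3 uint8, red, green, blue; 420x560 float32, m along the optical axis (not along the pixel's ray), 0 where there is no reading.
- calibration(name): a dict with "intrinsics" (3x3 intrinsics, pixels), "R" (3x3) and "t" (3): a world point X has camera coordinates R X + t. Camera axes: x right, y down, z forward; pixel columns grow to the right and rows downward; lengths in m; the calibration is good to about 2 mm. A picture is of the moment at which its call begins. calibration takes no time and is no camera call.
- hand_in(): hands the job in; it is judged then, once.
The state is a dict: "t": time; "q": joint angles; "joint_vel": joint speeds; "joint_torque": joint torques, N m; "eef_pos": TCP position; "tool_rot": TCP orientation; "contact_force": force on the tool from outside, world axes, zero at the start; "torque": the same for the moment, N m; "gripper_width": opening from 0.0 (shut) to 1.0 (fully open); "grasp_force": force on a finger pad.
Only numpy, scipy, OpenCV 4.12 (cv2) and the standard library are available. Lean on these libraries where they do the work, as an engineer would, in place of code of your own. Each camera call takes 0.05 s, during which the arm holds its last target. There are 200 camera calls.

## Working session

There is one attempt and no reset: what is moved stays moved. The work goes in short steps, Python scripts to look and compute and a tool call to move; the robot and the scene stay as the last step left them, time stands still between calls to the robot, and variables do not carry over. Pictures are saved under pics/ and viewed, at most 10 in all, crops included, and the job is handed in when it is done.

Besides the shell and the picture viewer there is one more tool, called after ">>>" as a command line: name --argument value ..., lists and objects as JSON in quotes. drive_tool: Moves the arm, as the interface text tells. Its arguments: {"type":"object","properties":{"increments":{"type":"array","items":{"type":"object","properties":{"claw":{"type":"number"},"dx":{"type":"number"},"dy":{"type":"number"},"dz":{"type":"number"},"wx":{"type":"number"},"wy":{"type":"number"},"wz":{"type":"number"}}}},"newtons":{"type":"number"}},"required":["increments"]}

```bash
mkdir -p pics; ls; cat > h.py <<'E'
from station import *
import numpy as np, cv2
def snap(n,f):
    p,d=read_camera(n); cv2.imwrite(f'pics/{f}.png',cv2.cvtColor(p,cv2.COLOR_RGB2BGR)); np.savez(f'pics/{f}.npz',p=p,d=d); return p,d
def cloud(n,d):
    c=calibration(n);K,R,t=[np.array(c[k]) for k in('intrinsics','R','t')]
    v,u=np.mgrid[:d.shape[0],:d.shape[1]]
    X=np.stack([(u-K[0,2])/K[0,0]*d,(v-K[1,2])/K[1,1]*d,d],-1)
    return (X-t)@R
E
python3 - <<'E'
from h import *
print(get_obs())
for n in('top','side'):
    p,d=snap(n,n+'0'); c=calibration(n); R=np.array(c['R']); print(n,-R.T@np.array(c['t']),R, c['intrinsics'],(d==0).sum())
E
```

```text
pics
{'t': 0.0, 'q': array([ 1.19092134,  0.47782669,  0.02232405,  1.55646809, -0.01149093,
        1.10928712, -0.08307393]), 'joint_vel': array([-1.22852408e-04, -2.70206553e-05,  9.16211826e-04, -6.50495069e-04,
       -1.08288263e-03, -2.59582626e-04,  5.97075048e-04]), 'joint_torque': array([ 6.37254789e-05, -5.96442676e+01,  1.60787601e+00, -2.81192869e+01,
        1.24252687e-02,  9.32182797e-03,  1.18242457e-05]), 'eef_pos': array([ 0.18104481, -0.64969341,  0.25530052]), 'tool_rot': array([-9.09890143e-04,  9.90776628e-01,  1.35502054e-01, -1.95273412e-04]), 'contact_force': array([-0.00983378, -0.33424733,  0.25240719]), 'torque': array([-0.02172926, -0.04031113, -0.04379432]), 'grasp_force': 0.0, 'gripper_width': 0.998453799496926}
top [0.5156316  0.02955336 1.03689287] [[ 0.01356889 -0.99989699 -0.00468014]
 [-0.99592133 -0.0130971  -0.08927017]
 [ 0.08919968  0.00587235 -0.99599645]] [[485.65282219   0.         281.18850436]
 [  0.         485.65282219 209.51080799]
 [  0.           0.           1.        ]] 946
side [ 0.07036853 -0.47614843  0.68041921] [[ 0.68265772 -0.73073748  0.00108624]
 [-0.43776822 -0.41015405 -0.80008289]
 [ 0.58509608  0.54570724 -0.59988848]] [[500.27620814   0.         279.64447782]
 [  0.         500.27620814 213.67791621]
 [  0.           0.           1.        ]] 956
```

View pics/top0.png

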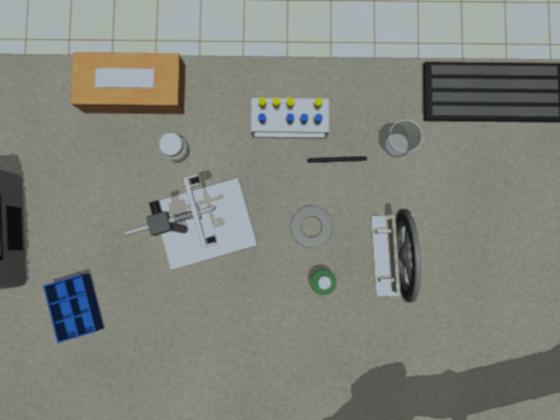

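View pics/side0.png

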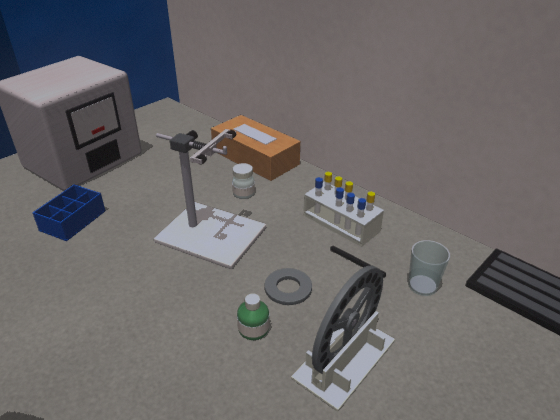

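The top view shows the stand's post near (160,222), with its hook pointing right towards (215,208) and rollers at (193,180) and (210,240). The wheel is in the cradle near (408,255), seen edge-on. The side view agrees: wheel around (350,315), post top at (182,142), tip near (225,150).

```bash
python3 - <<'E'
from h import *
for n,box in(('top',(150,330,365,430)),('side',(260,370,305,395))):
    z=np.load(f'pics/{n}0.npz');P=cloud(n,z['d']);hsv=cv2.cvtColor(z['p'],cv2.COLOR_RGB2HSV)
    r0,r1,c0,c1=box;Q=P[r0:r1,c0:c1].reshape(-1,3);ok=(z['d'][r0:r1,c0:c1]>0).ravel()
    W=Q[ok&(Q[:,2]>.065)&(Q[:,2]<.25)]
    m=W.mean(0);U,S,V=np.linalg.svd(W-m,full_matrices=False)
    print(n,'wheel',len(W),m.round(4),'normal',V[2].round(4),'rms',S[2]/len(W)**.5,'min',W.min(0).round(3),'max',W.max(0).round(3))
    T=W[W[:,2]>W[:,2].max()-.006];print(' top pts',T.mean(0).round(4),len(T),T[:,2].max())
    # circle fit in plane
    nn=V[2];e=np.cross(nn,[0,0,1]);e/=np.linalg.norm(e)
    s=W@e;print(' extent along e',e.round(3),s.min().round(4),s.max().round(4),'n extent',np.percentile(W@nn,[1,50,99]).round(4))
    # foot plate
    M=(P[...,2]>.007)&(P[...,2]<.018)&(hsv[...,1]<40)&(hsv[...,2]>120)
    M=cv2.morphologyEx(M.astype(np.uint8),cv2.MORPH_CLOSE,np.ones((25,25)) if n=='top' else np.ones((9,9)))
    cs,_=cv2.findContours(M,cv2.RETR_EXTERNAL,cv2.CHAIN_APPROX_NONE)
    for c in cs:
        if cv2.contourArea(c)<2000: continue
        X=P[c[:,0,1],c[:,0,0]];X=X[(abs(X[:,2]-.012)<.006)]
        print(' plate',cv2.minAreaRect((X[:,:2]*1000).astype(np.float32)),len(X))
    # high things near stand
    r=(slice(150,270),slice(110,260)) if n=='top' else (slice(110,240),slice(140,250))
    H=P[r];k=(H[...,2]>.19)&(H[...,2]<.30)&(z['d'][r]>0)
    im=cv2.resize(cv2.cvtColor(z['p'][r],cv2.COLOR_RGB2BGR),None,fx=4,fy=4,interpolation=cv2.INTER_CUBIC);cv2.imwrite(f'pics/{n}_crop.png',im)
    B=H[k];print(' high',len(B),B.min(0).round(3),B.max(0).round(3))
    D=z['p'][r].max(-1)<60
    nl,lab,st,ce=cv2.connectedComponentsWithStats((k&D).astype(np.uint8))
    for i in range(1,nl):
        if st[i,4]>8: print('  dark',ce[i].round(1),st[i,4],np.median(H[lab==i],0).round(4),H[lab==i][:,2].max().round(4))
E
```

```text
top wheel 1611 [ 0.5211 -0.2026  0.1368] normal [-0.0286  0.9996  0.0021] rms 0.004373543456098614 min [ 0.426 -0.227  0.065] max [ 0.726 -0.191  0.189]
 top pts [ 0.5158 -0.2045  0.1852] 146 0.18925526956043906
 extent along e [ 1.     0.029 -0.   ] 0.4198 0.7206 n extent [-0.2328 -0.2165 -0.2114]
 plate ((576.7688598632812, 197.64942932128906), (150.11817932128906, 190.32122802734375), 16.991239547729492) 270
 high 1610 [0.524 0.142 0.201] [0.645 0.298 0.235]
  dark [84.4 30. ] 35 [0.6355 0.1806 0.2309] 0.2333
  dark [44.9 57.3] 105 [0.59   0.2477 0.2198] 0.2245
  dark [60.9 76.2] 18 [0.5585 0.2208 0.2162] 0.2234
  dark [100.7  89.4] 32 [0.5371 0.1501 0.2313] 0.2338
side wheel 2890 [ 0.5026 -0.2089  0.1319] normal [ 0.0532 -0.9986  0.0084] rms 0.0030825746854722235 min [ 0.425 -0.216  0.065] max [ 0.606 -0.196  0.189]
 top pts [ 0.5126 -0.2062  0.1855] 210 0.18851156309471837
 extent along e [-0.999 -0.053  0.   ] -0.5944 -0.4132 n extent [0.2282 0.2376 0.2412]
 plate ((576.3878784179688, 198.46893310546875), (153.8622283935547, 191.34751892089844), 16.830707550048828) 231
 high 1162 [0.523 0.141 0.19 ] [0.645 0.297 0.235]
  dark [46.1 33.8] 283 [0.5604 0.2272 0.2165] 0.2248
  dark [91.9 23.2] 34 [0.6357 0.1752 0.23  ] 0.2341
  dark [62.1 47.7] 47 [0.5359 0.1454 0.2302] 0.2347
```

View pics/top_crop.png

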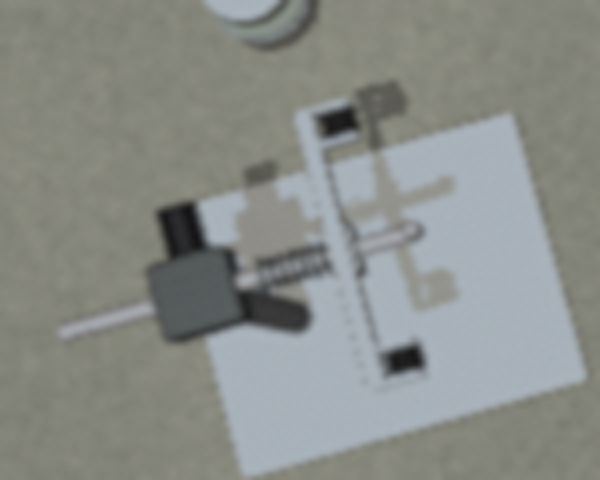

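View pics/side_crop.png

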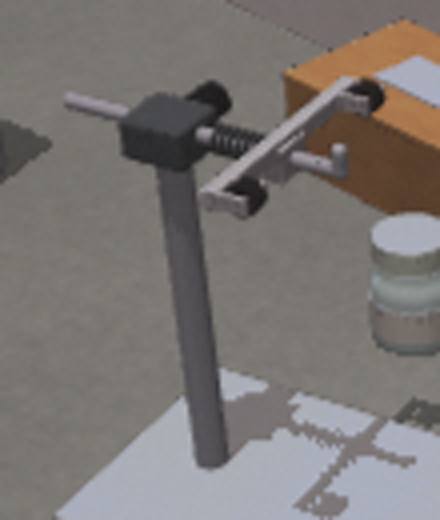

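```bash
python3 - <<'E'
from h import *
Z={n:np.load(f'pics/{n}0.npz') for n in('top','side')}
for n,box in(('top',(195,310,385,425)),('side',(260,370,305,390))):
    z=Z[n];P=cloud(n,z['d']);r0,r1,c0,c1=box;Q=P[r0:r1,c0:c1].reshape(-1,3)
    W=Q[(Q[:,2]>.08)&(Q[:,2]<.25)&(Q[:,1]>-.235)&(Q[:,1]<-.18)]
    Tp=W[W[:,2]>.183];print(n,'rim top strip y range',np.percentile(Tp[:,1],[2,50,98]).round(4),'x',Tp[:,0].mean().round(4))
    for _ in range(6):
        A=np.c_[W[:,0],W[:,2],np.ones(len(W))];s=np.linalg.lstsq(A,W[:,1],rcond=None)[0];r=W[:,1]-A@s;W=W[abs(r)<max(2*r.std(),.0015)]
    print(' face y = %.4f x + %.4f z + %.4f'%tuple(s),len(W),r.std(),'at top',s@[.515,.187,1],'x ext',W[:,0].min(),W[:,0].max())
    hsv=cv2.cvtColor(z['p'],cv2.COLOR_RGB2HSV)
    M=(P[...,2]>.004)&(P[...,2]<.013)&(hsv[...,1]<45)&(hsv[...,2]>120)&(P[...,1]<-.1)
    X=P[M];print(' base',len(X),cv2.minAreaRect((X[:,:2]*1000).astype(np.float32)))
    M=(P[...,2]>.054)&(P[...,2]<.062)&(P[...,1]<-.12)&(P[...,1]>-.25)&(hsv[...,2]>120)&(abs(P[...,0]-.515)<.09)
    X=P[M];print(' wall tops',len(X),X.mean(0).round(4) if len(X) else 0,np.polyfit(X[:,0],X[:,1],1) if len(X)>10 else 0)
def proj(n):
    c=calibration(n);K,R,t=[np.array(c[k]) for k in('intrinsics','R','t')];return K@np.c_[R,t]
def tri(a,b):
    X=cv2.triangulatePoints(proj('top'),proj('side'),np.array(a,float),np.array(b,float)).ravel();return (X[:3]/X[3]).round(4)
T=lambda u,v:(110+u/4-.375,150+v/4-.375);S=lambda u,v:(140+u/4-.375,110+v/4-.375)
print('tip top',tri(T(414,229),S(341,147)),'bar rear end',tri(T(62,333),S(68,98)),'block',tri(T(197,295),S(170,118)))
# roller from depth: points
a=np.radians(16.9);ex=np.array([np.cos(a),np.sin(a)]);ey=np.array([-np.sin(a),np.cos(a)])
for n in Z:
    P=cloud(n,Z[n]['d']).reshape(-1,3);p=Z[n]['p'].reshape(-1,3).astype(int);B=P[(P[:,2]>.205)&(P[:,2]<.245)&(P[:,0]>.5)&(P[:,0]<.68)&(P[:,1]>.12)&(P[:,1]<.31)];c=p[(P[:,2]>.205)&(P[:,2]<.245)&(P[:,0]>.5)&(P[:,0]<.68)&(P[:,1]>.12)&(P[:,1]<.31)]
    x=B[:,:2]@ex;y=B[:,:2]@ey
    x0=(np.array([.586,.163])@ex)
    for s in(-1,1):
        k=(abs(x-x0-s*.052)<.008)&(c.max(1)<75);print(n,'roller',s,k.sum(),'x',np.percentile(x[k]-x0,[5,50,95]).round(4),'y',np.percentile(y[k],[5,50,95]).round(4),'z',np.percentile(B[k,2],[5,50,95]).round(4))
    k=(abs(x-x0)<.012);h=np.argsort(y[k]);
    for lo in np.arange(-.04,.02,.006):
        q=k&(y>lo)&(y<lo+.006); 
        if q.sum(): print('  bar y',lo.round(3),q.sum(),'x',(x[q]-x0).mean().round(4),'z',np.percentile(B[q,2],[10,50,90]).round(4))
E
```

```text
top rim top strip y range [-0.2104 -0.2049 -0.1994] x 0.5149
 face y = 0.0606 x + -0.0217 z + -0.2291 1057 0.001621523813325621 at top -0.20191908896119146 x ext 0.42594310470163776 0.6035768866130725
 base 2535 ((563.3106689453125, -328.28424072265625), (457.1813659667969, 766.6366577148438), 89.81739044189453)
 wall tops 245 [ 0.5158 -0.1984  0.0578] [ 0.04391362 -0.22104245]
side rim top strip y range [-0.2112 -0.2063 -0.2001] x 0.5125
 face y = 0.0566 x + 0.0056 z + -0.2397 1725 0.0010552688900014229 at top -0.20945079656130242 x ext 0.4255736878562271 0.6060258718070034
 base 2185 ((627.954833984375, -271.154296875), (337.6858825683594, 615.55517578125), 89.73931884765625)
 wall tops 366 [ 0.51   -0.2112  0.059 ] [ 0.05870545 -0.24109939]
tip top [0.5913 0.1477 0.2295] bar rear end [0.5462 0.2971 0.218 ] block [0.5632 0.2393 0.2217]
top roller -1 38 x [-0.0546 -0.051  -0.0478] y [-0.0174 -0.0121 -0.0058] z [0.2283 0.2309 0.233 ]
top roller 1 44 x [0.0487 0.0528 0.0569] y [-0.0179 -0.012  -0.005 ] z [0.2272 0.2307 0.2327]
  bar y -0.034 16 x 0.0004 z [0.2229 0.2269 0.2285]
  bar 
[... 313 characters left out ...]
.008 23 x 0.0004 z [0.2158 0.219  0.2229]
  bar y 0.014 31 x 0.0006 z [0.2153 0.2182 0.2216]
side roller -1 53 x [-0.0567 -0.0532 -0.0455] y [-0.0203 -0.0169 -0.0087] z [0.2238 0.2302 0.2341]
side roller 1 41 x [0.0478 0.0504 0.0562] y [-0.02   -0.0172 -0.009 ] z [0.2225 0.23   0.2337]
  bar y -0.034 28 x -0.0008 z [0.2163 0.223  0.2291]
  bar y -0.028 14 x -0.0017 z [0.2162 0.2185 0.2268]
  bar y -0.022 11 x 0.0 z [0.2175 0.2187 0.221 ]
  bar y -0.016 15 x -0.0012 z [0.2142 0.2187 0.2212]
  bar y -0.01 25 x -0.0014 z [0.2123 0.2197 0.2257]
  bar y -0.004 72 x -0.002 z [0.2115 0.2234 0.2296]
  bar y 0.002 21 x -0.003 z [0.2107 0.2286 0.2297]
  bar y 0.014 16 x 0.0005 z [0.2201 0.2213 0.2233]
```

```bash
python3 - <<'E'
import station; print([k for k in dir(station) if k[0]!='_'])
try: print(station.finger_overhang)
except Exception as e: print(e)
E
ls; 
```

```text
['PlanningError', 'calibration', 'finger_overhang', 'get_obs', 'hand_in', 'read_camera']
0.025
h.py
pics
```

>>> drive_tool --increments '[{"dz": -0.03,"wz": 6.2},{"wz": 6.2},{"dx": 0.03,"dy": -0.05},{"dx": 0.03,"dy": -0.05},{"dx": 0.03,"dy": -0.05},{"dx": 0.03,"dy": -0.05},{"dx": 0.03,"dy": -0.05},{"dx": 0.03,"dy": -0.05},{"dx": 0.03,"dy": -0.05},{"dx": 0.03,"dy": -0.05},{"dx": 0.03,"dy": -0.02},{"dx": 0.03},{"dx": 0.03},{"dx": 0.02},{},{}]' --newtons 60

```text
schema error: expected keys claw, dx, dy, dz, wx, wy, wz
```

>>> drive_tool --increments '[{"claw": 0.0854,"dx": 0,"dy": 0,"dz": -0.03,"wx": 0,"wy": 0,"wz": 6.2},{"claw": 0.0854,"dx": 0,"dy": 0,"dz": 0,"wx": 0,"wy": 0,"wz": 6.2},{"claw": 0.0854,"dx": 0.03,"dy": -0.04,"dz": 0,"wx": 0,"wy": 0,"wz": 0},{"claw": 0.0854,"dx": 0.03,"dy": -0.04,"dz": 0,"wx": 0,"wy": 0,"wz": 0},{"claw": 0.0854,"dx": 0.03,"dy": -0.04,"dz": 0,"wx": 0,"wy": 0,"wz": 0},{"claw": 0.0854,"dx": 0.03,"dy": -0.04,"dz": 0,"wx": 0,"wy": 0,"wz": 0},{"claw": 0.0854,"dx": 0.03,"dy": -0.04,"dz": 0,"wx": 0,"wy": 0,"wz": 0},{"claw": 0.0854,"dx": 0.03,"dy": -0.04,"dz": 0,"wx": 0,"wy": 0,"wz": 0},{"claw": 0.0854,"dx": 0.03,"dy": -0.04,"dz": 0,"wx": 0,"wy": 0,"wz": 0},{"claw": 0.0854,"dx": 0.03,"dy": -0.04,"dz": 0,"wx": 0,"wy": 0,"wz": 0},{"claw": 0.0854,"dx": 0.03,"dy": -0.04,"dz": 0,"wx": 0,"wy": 0,"wz": 0},{"claw": 0.0854,"dx": 0.03,"dy": -0.04,"dz": 0,"wx": 0,"wy": 0,"wz": 0},{"claw": 0.0854,"dx": 0.03,"dy": -0.025,"dz": 0,"wx": 0,"wy": 0,"wz": 0},{"claw": 0.0854,"dx": 0.028,"dy": 0,"dz": 0,"wx": 0,"wy": 0,"wz": 0},{"claw": 0.0854,"dx": 0,"dy": 0,"dz": 0,"wx": 0,"wy": 0,"wz": 0},{"claw": 0.0854,"dx": 0,"dy": 0,"dz": 0,"wx": 0,"wy": 0,"wz": 0}]' --newtons 60

```text
t: 2.1
eef_pos: [0.5143, -0.2064, 0.2858]
tool_rot: [-0.0, 1.0, 0.027, -0.001]
contact_force: [0.2, -0.2, -0.4]
gripper_width: 1.002
grasp_force: 0.0
```

>>> drive_tool --increments '[{"claw": 0.0854,"dx": 0,"dy": -0.0007,"dz": 0.025,"wx": 0,"wy": 0,"wz": 0},{"claw": 0.06,"dx": 0,"dy": 0,"dz": 0.025,"wx": 0,"wy": 0,"wz": 0},{"claw": 0.04,"dx": 0,"dy": 0,"dz": 0.025,"wx": 0,"wy": 0,"wz": 0},{"claw": 0.03,"dx": 0,"dy": 0,"dz": 0.013,"wx": 0,"wy": 0,"wz": 0},{"claw": 0.025,"dx": 0,"dy": 0,"dz": 0,"wx": 0,"wy": 0,"wz": 0},{"claw": 0.02,"dx": 0,"dy": 0,"dz": 0,"wx": 0,"wy": 0,"wz": 0},{"claw": 0.02,"dx": 0,"dy": 0,"dz": 0,"wx": 0,"wy": 0,"wz": 0}]' --newtons 60

```text
t: 2.98
eef_pos: [0.5157, -0.2056, 0.1993]
tool_rot: [0.0, 1.0, 0.028, 0.001]
contact_force: [0.5, 1.0, 0.6]
gripper_width: 0.237
grasp_force: 0.0
```

```bash
python3 - <<'E'
from h import *
o=get_obs();print(o['eef_pos'],o['contact_force'],o['gripper_width'])
p,d=snap('side','side1')
cv2.imwrite('pics/s1c.png',cv2.resize(cv2.cvtColor(p[230:390,280:440],cv2.COLOR_RGB2BGR),None,fx=3,fy=3,interpolation=cv2.INTER_CUBIC))
E
```

```text
[ 0.51568337 -0.20558006  0.19932357] [0.46349839 0.97337066 0.55848674] 0.2369984800084189
```

View pics/s1c.png

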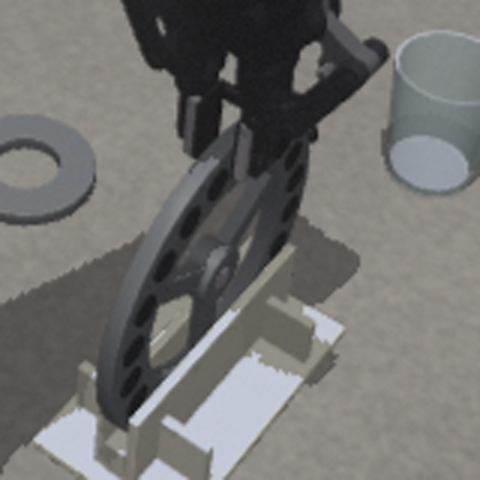

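The fingers straddle the rim at the top (crop about 245,150). Next I close them and lift.

>>> drive_tool --increments '[{"claw": 0.01,"dx": 0,"dy": 0,"dz": 0,"wx": 0,"wy": 0,"wz": 0},{"claw": 0.0,"dx": 0,"dy": 0,"dz": 0,"wx": 0,"wy": 0,"wz": 0},{"claw": 0.0,"dx": 0,"dy": 0,"dz": 0,"wx": 0,"wy": 0,"wz": 0},{"claw": 0.0,"dx": 0,"dy": 0,"dz": 0,"wx": 0,"wy": 0,"wz": 0},{"claw": 0.0,"dx": 0,"dy": 0,"dz": 0,"wx": 0,"wy": 0,"wz": 0}]' --newtons 70

```text
t: 3.65
eef_pos: [0.5156, -0.2055, 0.199]
tool_rot: [0.0, 1.0, 0.028, 0.001]
contact_force: [-0.7, 1.0, 5.7]
gripper_width: 0.085
grasp_force: 71.0
```

>>> drive_tool --increments '[{"claw": 0.0,"dx": 0,"dy": 0,"dz": -0.005,"wx": 0,"wy": 0,"wz": 0},{"claw": 0.0,"dx": 0,"dy": 0,"dz": -0.01,"wx": 0,"wy": 0,"wz": 0},{"claw": 0.0,"dx": 0,"dy": 0,"dz": -0.01,"wx": 0,"wy": 0,"wz": 0},{"claw": 0.0,"dx": 0,"dy": 0,"dz": -0.01,"wx": 0,"wy": 0,"wz": 0},{"claw": 0.0,"dx": 0,"dy": 0,"dz": -0.015,"wx": 0,"wy": 0,"wz": 0},{"claw": 0.0,"dx": 0,"dy": 0,"dz": -0.02,"wx": 0,"wy": 0,"wz": 0},{"claw": 0.0,"dx": 0,"dy": 0,"dz": -0.02,"wx": 0,"wy": 0,"wz": 0},{"claw": 0.0,"dx": 0,"dy": 0,"dz": -0.02,"wx": 0,"wy": 0,"wz": 0},{"claw": 0.0,"dx": 0,"dy": 0,"dz": -0.02,"wx": 0,"wy": 0,"wz": 0},{"claw": 0.0,"dx": 0,"dy": 0,"dz": 0,"wx": 0,"wy": 0,"wz": 0},{"claw": 0.0,"dx": 0,"dy": 0,"dz": 0,"wx": 0,"wy": 0,"wz": 0}]'

```text
t: 5.03
eef_pos: [0.5147, -0.2053, 0.3278]
tool_rot: [-0.0, 1.0, 0.028, -0.0]
contact_force: [0.0, -0.2, -3.9]
gripper_width: 0.091
grasp_force: 69.8
```

```bash
python3 - <<'E'
from h import *
o=get_obs();print(o['eef_pos'],o['contact_force'],o['torque'],o['tool_rot'])
for n,box in(('top',(150,330,360,430)),('side',(180,370,280,410))):
    p,d=snap(n,n+'2');P=cloud(n,d);r0,r1,c0,c1=box;Q=P[r0:r1,c0:c1].reshape(-1,3)
    W=Q[(Q[:,2]>.12)&(Q[:,2]<.275)&(Q[:,1]>-.235)&(Q[:,1]<-.18)&(abs(Q[:,0]-.515)<.1)]
    for _ in range(6):
        A=np.c_[W[:,0],W[:,2],np.ones(len(W))];s=np.linalg.lstsq(A,W[:,1],rcond=None)[0];r=W[:,1]-A@s;W=W[abs(r)<max(2*r.std(),.0015)]
    print(n,s.round(4),len(W),r.std(),'y at z=.3',s@[.515,.3,1],'xext',W[:,0].min(),W[:,0].max(),'zmin',W[:,2].min())
    for zz in(.20,.22,.24):
        k=abs(W[:,2]-zz)<.004;print('  x ext at',zz,W[k,0].min().round(4),W[k,0].max().round(4))
    # rim circle by plane-coords: outer radius
    L=Q[(abs(Q[:,1]+.2055)<.02)&(Q[:,2]>.1)&(abs(Q[:,0]-.515)<.1)&(Q[:,2]<.32)]
    print('  lowest',np.percentile(L[:,2],[0,1]).round(4))
E
```

```text
[ 0.51469764 -0.2052625   0.32777901] [ 0.01039463 -0.2245558  -3.87244813] [-0.00196932 -0.02483978  0.0342734 ] [-1.05876745e-04  9.99616405e-01  2.76921886e-02 -4.17973984e-04]
top [ 0.0574 -0.0031 -0.2291] 1054 0.0005814541709376907 y at z=.3 -0.2005001384145886 xext 0.42538614599992436 0.6033594288987995 zmin 0.13675094868761759
  x ext at 0.2 0.4312 0.5983
  x ext at 0.22 0.428 0.601
  x ext at 0.24 0.4285 0.6027
  lowest [0.1368 0.143 ]
side [ 0.0567 -0.0008 -0.2388] 2349 0.0006148916505398625 y at z=.3 -0.20989048737998856 xext 0.42472295479866484 0.6032906677567683 zmin 0.13744724608984993
  x ext at 0.2 0.4295 0.5999
  x ext at 0.22 0.4256 0.6016
  x ext at 0.24 0.4266 0.6018
  lowest [0.1374 0.1451]
```

>>> drive_tool --increments '[{"claw": 0,"dx": 0,"dy": 0,"dz": 0,"wx": 0,"wy": 0,"wz": -4},{"claw": 0,"dx": 0,"dy": 0,"dz": 0,"wx": 0,"wy": 0,"wz": -5.7},{"claw": 0,"dx": 0,"dy": 0,"dz": 0,"wx": 0,"wy": 0,"wz": -4},{"claw": 0,"dx": 0.008,"dy": -0.012,"dz": 0,"wx": 0,"wy": 0,"wz": 0},{"claw": 0,"dx": 0.014,"dy": -0.022,"dz": 0,"wx": 0,"wy": 0,"wz": 0},{"claw": 0,"dx": 0.015,"dy": -0.024,"dz": 0,"wx": 0,"wy": 0,"wz": 0},{"claw": 0,"dx": 0.015,"dy": -0.024,"dz": 0,"wx": 0,"wy": 0,"wz": 0},{"claw": 0,"dx": 0.015,"dy": -0.024,"dz": 0,"wx": 0,"wy": 0,"wz": 0},{"claw": 0,"dx": 0.015,"dy": -0.024,"dz": 0,"wx": 0,"wy": 0,"wz": 0},{"claw": 0,"dx": 0.015,"dy": -0.024,"dz": 0,"wx": 0,"wy": 0,"wz": 0},{"claw": 0,"dx": 0.015,"dy": -0.024,"dz": 0,"wx": 0,"wy": 0,"wz": 0},{"claw": 0,"dx": 0.015,"dy": -0.024,"dz": 0,"wx": 0,"wy": 0,"wz": 0},{"claw": 0,"dx": 0.015,"dy": -0.024,"dz": 0,"wx": 0,"wy": 0,"wz": 0},{"claw": 0,"dx": 0.015,"dy": -0.024,"dz": 0,"wx": 0,"wy": 0,"wz": 0},{"claw": 0,"dx": 0.012,"dy": -0.018,"dz": 0,"wx": 0,"wy": 0,"wz": 0},{"claw": 0,"dx": 0.007,"dy": -0.013,"dz": 0,"wx": 0,"wy": 0,"wz": 0},{"claw": 0,"dx": 0,"dy": 0,"dz": 0,"wx": 0,"wy": 0,"wz": 0},{"claw": 0,"dx": 0,"dy": 0,"dz": 0,"wx": 0,"wy": 0,"wz": 0},{"claw": 0,"dx": 0,"dy": 0,"dz": 0,"wx": 0,"wy": 0,"wz": 0}]'

```text
t: 7.5
eef_pos: [0.602, 0.1132, 0.3283]
tool_rot: [0.0, 0.989, 0.146, -0.0]
contact_force: [-0.6, -0.6, -2.7]
gripper_width: 0.089
grasp_force: 69.8
```

```bash
python3 - <<'E'
from h import *
o=get_obs();print(o['eef_pos'],o['contact_force'],o['torque'],o['tool_rot'])
a=np.radians(16.9);e=np.array([[np.cos(a),np.sin(a)],[-np.sin(a),np.cos(a)]]);print('stand xy',e@o['eef_pos'][:2])
p,d=snap('side','side3')
cv2.imwrite('pics/s3c.png',cv2.resize(cv2.cvtColor(p[60:260,130:330],cv2.COLOR_RGB2BGR),None,fx=3,fy=3,interpolation=cv2.INTER_CUBIC))
E
```

```text
[0.60203657 0.11322922 0.32833053] [-0.61298619 -0.55565004 -2.68841851] [ 0.03427353 -0.00123774 -0.02543304] [ 3.48379492e-04  9.89324200e-01  1.45730933e-01 -3.76571180e-05]
stand xy [ 0.60895275 -0.0666741 ]
```

View pics/s3c.png

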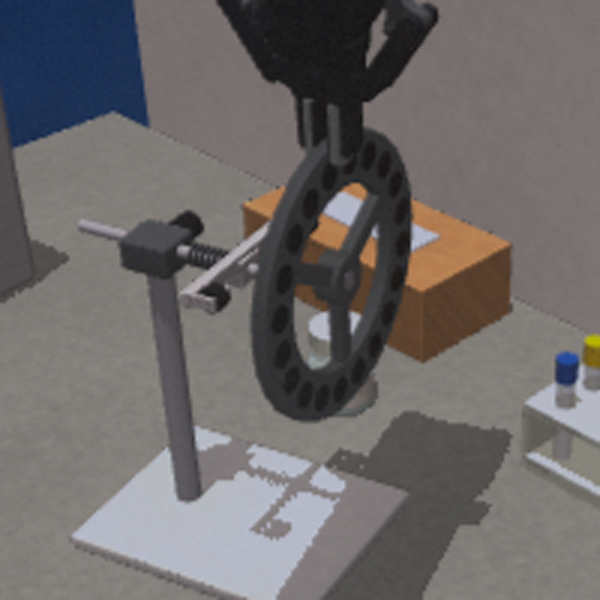

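The wheel hangs upright just in front of the hook, rim top near (345,140) in the crop, with the rollers behind it at (210,297) and (310,220). Next: lower it, then advance to just short of the tip.

>>> drive_tool --increments '[{"claw": 0,"dx": 0,"dy": 0,"dz": 0.012,"wx": 0,"wy": 0,"wz": 0},{"claw": 0,"dx": 0,"dy": 0,"dz": 0.012,"wx": 0,"wy": 0,"wz": 0},{"claw": 0,"dx": 0,"dy": 0,"dz": 0.012,"wx": 0,"wy": 0,"wz": 0},{"claw": 0,"dx": 0,"dy": 0,"dz": 0.01,"wx": 0,"wy": 0,"wz": 0},{"claw": 0,"dx": 0,"dy": -0.008,"dz": 0,"wx": 0,"wy": 0,"wz": 0},{"claw": 0,"dx": 0,"dy": -0.008,"dz": 0,"wx": 0,"wy": 0,"wz": 0},{"claw": 0,"dx": 0,"dy": -0.004,"dz": 0,"wx": 0,"wy": 0,"wz": 0},{"claw": 0,"dx": 0,"dy": 0,"dz": 0,"wx": 0,"wy": 0,"wz": 0},{"claw": 0,"dx": 0,"dy": 0,"dz": 0,"wx": 0,"wy": 0,"wz": 0},{"claw": 0,"dx": 0,"dy": 0,"dz": 0,"wx": 0,"wy": 0,"wz": 0}]'

```text
t: 8.8
eef_pos: [0.5963, 0.1333, 0.2824]
tool_rot: [0.0, 0.989, 0.146, 0.0]
contact_force: [-0.6, 0.6, -3.8]
gripper_width: 0.09
grasp_force: 69.8
```

>>> drive_tool --increments '[{"claw": 0,"dx": 0,"dy": -0.002,"dz": 0,"wx": 0,"wy": 0,"wz": 0},{"claw": 0,"dx": 0,"dy": -0.002,"dz": 0,"wx": 0,"wy": 0,"wz": 0},{"claw": 0,"dx": 0,"dy": -0.002,"dz": 0,"wx": 0,"wy": 0,"wz": 0},{"claw": 0,"dx": 0,"dy": 0,"dz": 0,"wx": 0,"wy": 0,"wz": 0},{"claw": 0,"dx": 0,"dy": 0,"dz": 0,"wx": 0,"wy": 0,"wz": 0}]'

```text
t: 9.43
eef_pos: [0.5945, 0.1394, 0.2823]
tool_rot: [0.0, 0.989, 0.147, 0.0]
contact_force: [-0.4, -0.8, -3.8]
gripper_width: 0.089
grasp_force: 69.8
```

>>> drive_tool --increments '[{"claw": 0,"dx": 0,"dy": -0.002,"dz": 0,"wx": 0,"wy": 0,"wz": 0},{"claw": 0,"dx": 0,"dy": -0.002,"dz": 0,"wx": 0,"wy": 0,"wz": 0},{"claw": 0,"dx": 0,"dy": -0.002,"dz": 0,"wx": 0,"wy": 0,"wz": 0},{"claw": 0,"dx": 0,"dy": 0,"dz": 0,"wx": 0,"wy": 0,"wz": 0},{"claw": 0,"dx": 0,"dy": 0,"dz": 0,"wx": 0,"wy": 0,"wz": 0}]'

```text
t: 10.05
eef_pos: [0.5927, 0.1452, 0.2823]
tool_rot: [0.0, 0.989, 0.147, -0.0]
contact_force: [0.6, 0.2, -4.3]
gripper_width: 0.092
grasp_force: 69.8
```

>>> drive_tool --increments '[{"claw": 0,"dx": 0,"dy": -0.002,"dz": 0,"wx": 0,"wy": 0,"wz": 0},{"claw": 0,"dx": 0,"dy": -0.002,"dz": 0,"wx": 0,"wy": 0,"wz": 0},{"claw": 0,"dx": 0,"dy": 0,"dz": 0,"wx": 0,"wy": 0,"wz": 0},{"claw": 0,"dx": 0,"dy": 0,"dz": 0,"wx": 0,"wy": 0,"wz": 0}]'

```text
t: 10.55
eef_pos: [0.5915, 0.1491, 0.2823]
tool_rot: [0.0, 0.989, 0.147, -0.0]
contact_force: [-0.1, 0.2, -3.7]
gripper_width: 0.088
grasp_force: 69.8
```

```bash
cat >> h.py <<'E'
def feel(k=8):
    a=np.radians(16.9);e=np.array([[np.cos(a),np.sin(a),0],[-np.sin(a),np.cos(a),0],[0,0,1]])
    F=[];T=[]
    for _ in range(k): read_camera('side');o=get_obs();F.append(e@o['contact_force']);T.append(e@o['torque'])
    print('t',o['t'],'pos',(e@o['eef_pos']).round(4),'F',np.mean(F,0).round(2),'sd',np.std(F,0).round(2),'T',np.mean(T,0).round(3),'w',o['gripper_width'])
E
python3 -c "
from h import *
feel()"
```

```text
t 10.95 pos [ 0.6093 -0.0294  0.2823] F [ 0.23  0.11 -3.51] sd [0.68 0.43 0.42] T [ 0.    -0.016  0.011] w 0.09308204937630987
```

>>> drive_tool --increments '[{"claw": 0,"dx": 0,"dy": -0.0015,"dz": 0,"wx": 0,"wy": 0,"wz": 0},{"claw": 0,"dx": 0,"dy": -0.0015,"dz": 0,"wx": 0,"wy": 0,"wz": 0},{"claw": 0,"dx": 0,"dy": 0,"dz": 0,"wx": 0,"wy": 0,"wz": 0},{"claw": 0,"dx": 0,"dy": 0,"dz": 0,"wx": 0,"wy": 0,"wz": 0}]'

```text
t: 11.45
eef_pos: [0.5907, 0.1519, 0.2823]
tool_rot: [0.0, 0.989, 0.147, 0.0]
contact_force: [0.1, 0.1, -3.3]
gripper_width: 0.091
grasp_force: 69.8
```

```bash
python3 -c "
from h import *
feel()"
```

```text
t 11.85 pos [ 0.6093 -0.0263  0.2823] F [-0.15 -0.01 -3.78] sd [0.33 0.47 0.63] T [0.007 0.002 0.011] w 0.09405235748829517
```

>>> drive_tool --increments '[{"claw": 0,"dx": 0,"dy": -0.0015,"dz": 0,"wx": 0,"wy": 0,"wz": 0},{"claw": 0,"dx": 0,"dy": -0.0015,"dz": 0,"wx": 0,"wy": 0,"wz": 0},{"claw": 0,"dx": 0,"dy": 0,"dz": 0,"wx": 0,"wy": 0,"wz": 0},{"claw": 0,"dx": 0,"dy": 0,"dz": 0,"wx": 0,"wy": 0,"wz": 0}]'

```text
t: 12.35
eef_pos: [0.5899, 0.1544, 0.2823]
tool_rot: [0.0, 0.989, 0.147, 0.0]
contact_force: [0.1, -1.6, -3.1]
gripper_width: 0.09
grasp_force: 69.8
```

```bash
python3 -c "
from h import *
feel()"
```

```text
t 12.75 pos [ 0.6093 -0.0235  0.2823] F [ 0.08 -2.35 -3.61] sd [0.3  0.66 0.49] T [-0.596 -0.018 -0.029] w 0.08652711666628093
```

>>> drive_tool --increments '[{"claw": 0,"dx": 0,"dy": -0.0015,"dz": 0,"wx": 0,"wy": 0,"wz": 0},{"claw": 0,"dx": 0,"dy": -0.0015,"dz": 0,"wx": 0,"wy": 0,"wz": 0},{"claw": 0,"dx": 0,"dy": 0,"dz": 0,"wx": 0,"wy": 0,"wz": 0},{"claw": 0,"dx": 0,"dy": 0,"dz": 0,"wx": 0,"wy": 0,"wz": 0}]'

```text
t: 13.25
eef_pos: [0.589, 0.1575, 0.2823]
tool_rot: [0.0, 0.989, 0.147, 0.0]
contact_force: [1.3, -3.9, -3.6]
gripper_width: 0.088
grasp_force: 69.8
```

```bash
python3 -c "
from h import *
feel()"
```

```text
t 13.65 pos [ 0.6093 -0.0204  0.2823] F [ 0.14 -4.32 -3.4 ] sd [0.47 0.34 0.65] T [-1.079 -0.002 -0.004] w 0.08876367969075158
```

>>> drive_tool --increments '[{"claw": 0,"dx": 0,"dy": -0.0018,"dz": 0,"wx": 0,"wy": 0,"wz": 0},{"claw": 0,"dx": 0,"dy": -0.0018,"dz": 0,"wx": 0,"wy": 0,"wz": 0},{"claw": 0,"dx": 0,"dy": 0,"dz": 0,"wx": 0,"wy": 0,"wz": 0},{"claw": 0,"dx": 0,"dy": 0,"dz": 0,"wx": 0,"wy": 0,"wz": 0}]'

```text
t: 14.15
eef_pos: [0.5881, 0.1604, 0.2823]
tool_rot: [0.001, 0.989, 0.146, 0.0]
contact_force: [2.6, -5.3, -3.3]
gripper_width: 0.091
grasp_force: 69.8
```

```bash
python3 -c "
from h import *
feel(10)"
```

```text
t 14.65 pos [ 0.6093 -0.0175  0.2823] F [-0.08 -5.98 -3.18] sd [0.46 0.55 0.31] T [-1.455 -0.007 -0.014] w 0.08756505951398484
```

>>> drive_tool --increments '[{"claw": 0,"dx": 0,"dy": -0.0009,"dz": 0,"wx": 0,"wy": 0,"wz": 0},{"claw": 0,"dx": 0,"dy": 0,"dz": 0.002,"wx": 0,"wy": 0,"wz": 0},{"claw": 0,"dx": 0,"dy": 0,"dz": 0.002,"wx": 0,"wy": 0,"wz": 0},{"claw": 0,"dx": 0,"dy": 0,"dz": 0.002,"wx": 0,"wy": 0,"wz": 0},{"claw": 0,"dx": 0,"dy": 0,"dz": 0.001,"wx": 0,"wy": 0,"wz": 0},{"claw": 0,"dx": 0,"dy": 0,"dz": 0,"wx": 0,"wy": 0,"wz": 0}]'

```text
t: 15.4
eef_pos: [0.5879, 0.1609, 0.2751]
tool_rot: [0.001, 0.989, 0.146, -0.0]
contact_force: [1.9, -6.1, -4.7]
gripper_width: 0.095
grasp_force: 69.8
```

```bash
python3 -c "
from h import *
feel(6)"
```

```text
t 15.7 pos [ 0.6093 -0.017   0.2752] F [ 0.4  -6.44 -3.48] sd [0.41 0.26 0.41] T [-1.624 -0.084  0.008] w 0.09007419082093471
```

>>> drive_tool --increments '[{"claw": 0,"dx": 0,"dy": 0,"dz": 0.001,"wx": 0,"wy": 0,"wz": 0},{"claw": 0,"dx": 0,"dy": 0,"dz": 0.001,"wx": 0,"wy": 0,"wz": 0},{"claw": 0,"dx": 0,"dy": 0,"dz": 0,"wx": 0,"wy": 0,"wz": 0}]'

```text
t: 16.08
eef_pos: [0.5879, 0.1609, 0.2732]
tool_rot: [0.001, 0.989, 0.146, 0.0]
contact_force: [1.7, -5.7, -4.0]
gripper_width: 0.09
grasp_force: 69.8
```

```bash
python3 -c "
from h import *
feel(6)"
```

```text
t 16.375 pos [ 0.6093 -0.017   0.2731] F [ 0.08 -6.62 -3.56] sd [0.57 0.46 0.35] T [-1.649 -0.044 -0.006] w 0.08502356723689844
```

>>> drive_tool --increments '[{"claw": 0,"dx": 0,"dy": 0,"dz": 0.001,"wx": 0,"wy": 0,"wz": 0},{"claw": 0,"dx": 0,"dy": 0,"dz": 0.001,"wx": 0,"wy": 0,"wz": 0},{"claw": 0,"dx": 0,"dy": 0,"dz": 0,"wx": 0,"wy": 0,"wz": 0}]'

```text
t: 16.75
eef_pos: [0.5879, 0.1609, 0.2712]
tool_rot: [0.001, 0.989, 0.146, -0.0]
contact_force: [2.6, -6.0, -3.4]
gripper_width: 0.094
grasp_force: 69.8
```

```bash
python3 -c "
from h import *
feel(6)"
```

```text
t 17.05 pos [ 0.6093 -0.017   0.2712] F [ 0.27 -6.75 -3.78] sd [0.31 0.44 0.26] T [-1.61  -0.026 -0.019] w 0.088695409007446
```

>>> drive_tool --increments '[{"claw": 0,"dx": 0,"dy": 0,"dz": 0.001,"wx": 0,"wy": 0,"wz": 0},{"claw": 0,"dx": 0,"dy": 0,"dz": 0.001,"wx": 0,"wy": 0,"wz": 0},{"claw": 0,"dx": 0,"dy": 0,"dz": 0,"wx": 0,"wy": 0,"wz": 0}]'

```text
t: 17.42
eef_pos: [0.588, 0.1608, 0.2692]
tool_rot: [0.001, 0.989, 0.146, 0.0]
contact_force: [1.4, -6.6, -3.7]
gripper_width: 0.095
grasp_force: 69.8
```

```bash
python3 -c "
from h import *
feel(6)"
```

```text
t 17.725 pos [ 0.6093 -0.017   0.2692] F [ 0.03 -6.36 -3.87] sd [0.49 0.44 0.47] T [-1.611e+00 -6.400e-02  1.000e-03] w 0.09183883555402998
```

>>> drive_tool --increments '[{"claw": 0,"dx": 0,"dy": 0,"dz": 0.001,"wx": 0,"wy": 0,"wz": 0},{"claw": 0,"dx": 0,"dy": 0,"dz": 0.001,"wx": 0,"wy": 0,"wz": 0},{"claw": 0,"dx": 0,"dy": 0,"dz": 0.001,"wx": 0,"wy": 0,"wz": 0},{"claw": 0,"dx": 0,"dy": 0,"dz": 0,"wx": 0,"wy": 0,"wz": 0}]'

```text
t: 18.23
eef_pos: [0.588, 0.1608, 0.2662]
tool_rot: [0.001, 0.989, 0.146, 0.0]
contact_force: [2.5, -5.8, -3.6]
gripper_width: 0.09
grasp_force: 69.8
```

```bash
python3 -c "
from h import *
feel(6)"
```

```text
t 18.525 pos [ 0.6093 -0.017   0.2662] F [ 0.24 -6.92 -3.77] sd [0.42 0.37 0.38] T [-1.602 -0.041 -0.022] w 0.09552639278229232
```

>>> drive_tool --increments '[{"claw": 0,"dx": 0,"dy": 0,"dz": 0.001,"wx": 0,"wy": 0,"wz": 0},{"claw": 0,"dx": 0,"dy": 0,"dz": 0.001,"wx": 0,"wy": 0,"wz": 0},{"claw": 0,"dx": 0,"dy": 0,"dz": 0,"wx": 0,"wy": 0,"wz": 0}]'

```text
t: 18.9
eef_pos: [0.588, 0.1608, 0.2642]
tool_rot: [0.001, 0.989, 0.146, 0.0]
contact_force: [2.9, -6.7, -3.9]
gripper_width: 0.092
grasp_force: 69.8
```

```bash
python3 -c "
from h import *
feel(6)"
```

```text
t 19.2 pos [ 0.6093 -0.017   0.2641] F [ 0.31 -6.46 -3.85] sd [0.31 0.34 0.28] T [-1.576 -0.074 -0.03 ] w 0.08986100398693733
```

Almost at the bar, so I'm switching to 1 mm steps.

>>> drive_tool --increments '[{"claw": 0,"dx": 0,"dy": 0,"dz": 0.001,"wx": 0,"wy": 0,"wz": 0},{"claw": 0,"dx": 0,"dy": 0,"dz": 0,"wx": 0,"wy": 0,"wz": 0}]'

```text
t: 19.45
eef_pos: [0.588, 0.1609, 0.2635]
tool_rot: [0.001, 0.989, 0.146, 0.0]
contact_force: [1.8, -6.7, -2.2]
gripper_width: 0.089
grasp_force: 70.0
```

```bash
python3 -c "
from h import *
feel(4)"
```

```text
t 19.65 pos [ 0.6094 -0.017   0.2635] F [-0.45 -6.79 -1.58] sd [0.41 0.43 0.52] T [-1.619  0.137 -0.006] w 0.0887765540862169
```

>>> drive_tool --increments '[{"claw": 0,"dx": 0,"dy": 0,"dz": 0.001,"wx": 0,"wy": 0,"wz": 0},{"claw": 0,"dx": 0,"dy": 0,"dz": 0,"wx": 0,"wy": 0,"wz": 0}]'

```text
t: 19.9
eef_pos: [0.5881, 0.1609, 0.2632]
tool_rot: [0.001, 0.989, 0.146, 0.0]
contact_force: [-0.1, -6.5, 1.9]
gripper_width: 0.093
grasp_force: 70.5
```

```bash
python3 -c "
from h import *
feel(4)"
```

```text
t 20.1 pos [ 0.6095 -0.017   0.2632] F [-1.67 -7.14  1.91] sd [0.25 0.44 0.32] T [-1.655  0.446  0.008] w 0.09045903986571023
```

>>> drive_tool --increments '[{"claw": 0,"dx": 0,"dy": 0.001,"dz": -0.0005,"wx": 0,"wy": 0,"wz": 0},{"claw": 0,"dx": 0,"dy": 0.001,"dz": 0,"wx": 0,"wy": 0,"wz": 0},{"claw": 0,"dx": 0,"dy": 0,"dz": 0,"wx": 0,"wy": 0,"wz": 0}]'

```text
t: 20.48
eef_pos: [0.5883, 0.1603, 0.2632]
tool_rot: [-0.0, 0.989, 0.147, 0.0]
contact_force: [-0.3, -4.0, 1.5]
gripper_width: 0.089
grasp_force: 70.4
```

```bash
python3 -c "
from h import *
feel(5)"
```

```text
t 20.725 pos [ 0.6095 -0.0177  0.2632] F [-1.72 -3.81  1.98] sd [0.38 0.26 0.31] T [-0.946  0.413 -0.012] w 0.0882494089475777
```

>>> drive_tool --increments '[{"claw": 0.012,"dx": 0,"dy": 0,"dz": 0,"wx": 0,"wy": 0,"wz": 0},{"claw": 0.02,"dx": 0,"dy": 0,"dz": 0,"wx": 0,"wy": 0,"wz": 0},{"claw": 0.03,"dx": 0,"dy": 0,"dz": 0,"wx": 0,"wy": 0,"wz": 0},{"claw": 0.03,"dx": 0,"dy": 0,"dz": 0,"wx": 0,"wy": 0,"wz": 0},{"claw": 0.03,"dx": 0,"dy": 0,"dz": 0,"wx": 0,"wy": 0,"wz": 0}]' --newtons 40

```text
t: 21.35
eef_pos: [0.5882, 0.1603, 0.2628]
tool_rot: [-0.0, 0.989, 0.147, 0.0]
contact_force: [0.6, -0.4, 0.9]
gripper_width: 0.35
grasp_force: 0.0
```

```bash
python3 - <<'E'
from h import *
feel(3)
p,d=snap('side','side4')
cv2.imwrite('pics/s4c.png',cv2.resize(cv2.cvtColor(p[60:260,130:330],cv2.COLOR_RGB2BGR),None,fx=3,fy=3,interpolation=cv2.INTER_CUBIC))
E
```

```text
t 21.5 pos [ 0.6093 -0.0178  0.2628] F [-0.21  0.24  0.65] sd [0.16 0.46 0.16] T [ 0.012 -0.018 -0.018] w 0.3558062119571977
```

View pics/s4c.png

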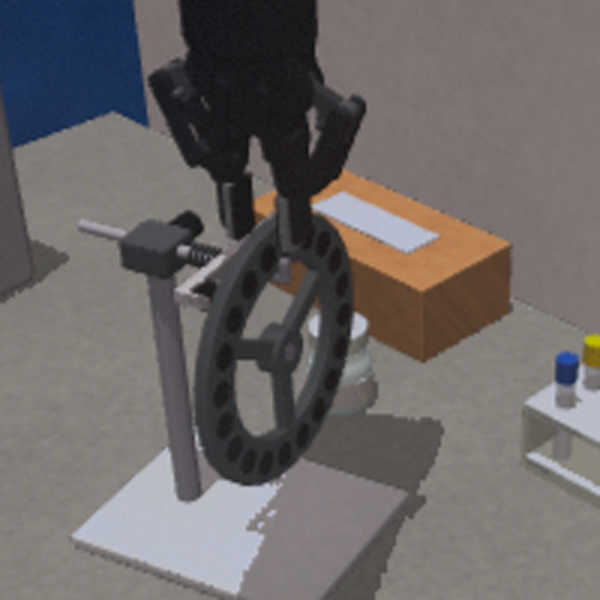

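The wheel hangs on the hook with the tip showing in front of the rim at about (287,268). The fingers are open and clear on both sides, so I retreat straight up.

>>> drive_tool --increments '[{"claw": 0.03,"dx": 0,"dy": 0,"dz": -0.005,"wx": 0,"wy": 0,"wz": 0},{"claw": 0.03,"dx": 0,"dy": 0,"dz": -0.01,"wx": 0,"wy": 0,"wz": 0},{"claw": 0.03,"dx": 0,"dy": 0,"dz": -0.02,"wx": 0,"wy": 0,"wz": 0},{"claw": 0.03,"dx": 0,"dy": 0,"dz": -0.03,"wx": 0,"wy": 0,"wz": 0},{"claw": 0.03,"dx": 0,"dy": 0,"dz": -0.03,"wx": 0,"wy": 0,"wz": 0},{"claw": 0.03,"dx": 0,"dy": 0,"dz": 0,"wx": 0,"wy": 0,"wz": 0},{"claw": 0.03,"dx": 0,"dy": 0,"dz": 0,"wx": 0,"wy": 0,"wz": 0},{"claw": 0.03,"dx": 0,"dy": 0,"dz": 0,"wx": 0,"wy": 0,"wz": 0},{"claw": 0.03,"dx": 0,"dy": 0,"dz": 0,"wx": 0,"wy": 0,"wz": 0},{"claw": 0.03,"dx": 0,"dy": 0,"dz": 0,"wx": 0,"wy": 0,"wz": 0}]'

```text
t: 22.8
eef_pos: [0.5881, 0.16, 0.3573]
tool_rot: [0.0, 0.989, 0.147, -0.0]
contact_force: [-0.9, -0.1, -0.3]
gripper_width: 0.35
grasp_force: 0.0
```

```bash
python3 - <<'E'
from h import *
feel(2)
p,d=snap('side','side5');P=cloud('side',d)
a=np.radians(16.9);e=np.array([[np.cos(a),np.sin(a),0],[-np.sin(a),np.cos(a),0],[0,0,1]])
Q=(P.reshape(-1,3)@e.T);W=Q[(abs(Q[:,0]-.609)<.095)&(Q[:,1]>-.04)&(Q[:,1]<-.005)&(Q[:,2]>.06)&(Q[:,2]<.26)]
for _ in range(6):
    A=np.c_[W[:,0],W[:,2],np.ones(len(W))];s=np.linalg.lstsq(A,W[:,1],rcond=None)[0];r=W[:,1]-A@s;W=W[abs(r)<max(2*r.std(),.0015)]
print('face tilt x,z',s.round(4),len(W),'front y at bar',s@[.609,.235,1],'z',W[:,2].min(),W[:,2].max())
cv2.imwrite('pics/s5c.png',cv2.resize(cv2.cvtColor(p[60:260,130:330],cv2.COLOR_RGB2BGR),None,fx=3,fy=3,interpolation=cv2.INTER_CUBIC))
E
```

```text
t 22.9 pos [ 0.6093 -0.0178  0.3576] F [0.02 0.03 0.39] sd [0.3  0.6  0.46] T [ 0.029 -0.003 -0.002] w 0.35012504468723293
face tilt x,z [-0.0013  0.0071 -0.0258] 2099 front y at bar -0.024931771222165864 z 0.07396370657405632 0.2520086616243563
```

View pics/s5c.png

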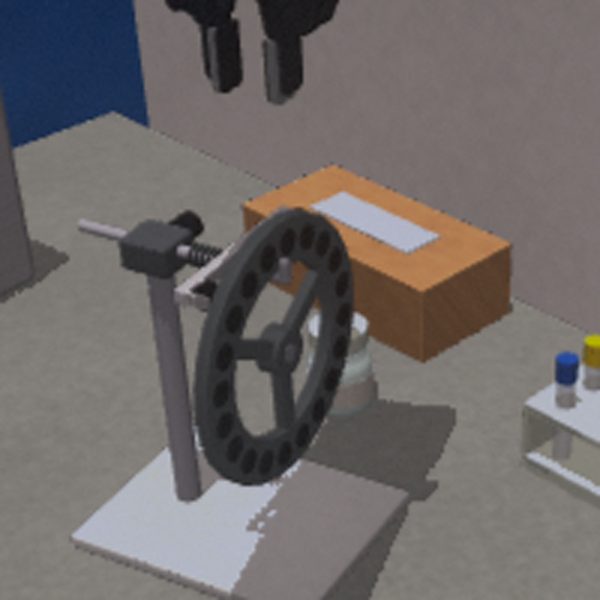

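The wheel hangs upright (tilt under 0.5°) with its front face against the tip, which shows at (287,268). The gripper is well clear.

```bash
python3 -c "
from station import *
print(hand_in())"
```

```text
the job is handed in; nothing more can be done
None
```

The wheel hangs upright on the J-hook, its rim caught between the tip and the rollers, and I handed the job in with the gripper clear at about 23 s; peak roller push was about 7 N (roughly 7.5 mm of travel) and the load on the bar about 6 N.

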